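# Line up lens cells by diameter on the staging rail

### The job

Lay the four lens cells out for assembly on the four round seats of the grey staging rail, in order of diameter (not of height): the narrowest on the seat with the yellow ring, then each wider one on the next seat along, ending with the widest on the seat at the far end of the row from the yellow one. Stand each cell upright in the middle of its seat, setting it down gently without dropping or tipping it, and let go of it. Leave the dropper bottle and the lens case where they are.

Things in the scene. Friction and masses are not known exactly. Their poses are not given: they have to be found in the camera images.
- cell_brass_mid (a point): Lens cell, plain brass-coloured all over: an upright round metal cylinder with green glass in its top, 28 mm in diameter (the narrowest of the four) and 40 mm high. Loose, starts standing on the work surface. The point is the cell's centre, half-way up, 20 mm above its underside; z is its axis, up.
- cell_blue_mid (a point): Lens cell, blue all over: an upright round metal cylinder with green glass in its top, 36 mm in diameter (the second narrowest of the four) and 34 mm high. Loose, starts standing on the work surface. The point is the cell's centre, half-way up, 17 mm above its underside; z is its axis, up.
- cell_black_mid (a point): Lens cell, black with a bright steel rim: an upright round metal cylinder with green glass in its top, 45 mm in diameter (the second widest of the four) and 52 mm high. Loose, starts standing on the work surface. The point is the cell's centre, half-way up, 26 mm above its underside; z is its axis, up.
- cell_silver_mid (a point): Lens cell, silver aluminium with a red rim: an upright round metal cylinder with green glass in its top, 54 mm in diameter (the widest of the four) and 44 mm high. Loose, starts standing on the work surface. The point is the cell's centre, half-way up, 22 mm above its underside; z is its axis, up.
- seat_start_top (a point): First seat, at one end of the row (either end: look for it): yellow outer ring and yellow centre dot on white; a flat round seat, 68 mm in diameter, fixed on the staging rail; the point is the centre of its flat top, 9 mm above the work surface.
- seat_b_top (a point): Middle seat b (next to seat c), black outer ring and black centre dot on white; whether it is second or third in the row depends on which end the yellow seat is at: the second seat is the one next to the yellow seat; a flat round seat, 68 mm in diameter, fixed on the staging rail; the point is the centre of its flat top, 9 mm above the work surface.
- seat_c_top (a point): Middle seat c (next to seat b), black outer ring and black centre dot on white; whether it is second or third in the row depends on which end the yellow seat is at: the second seat is the one next to the yellow seat; a flat round seat, 68 mm in diameter, fixed on the staging rail; the point is the centre of its flat top, 9 mm above the work surface.
- seat_end_top (a point): Last seat, at the other end of the row from the yellow one, black outer ring and black centre dot on white; the four seats stand in a straight row, 80 mm from centre to centre, on a grey board 360 x 90 mm and 6 mm thick; a flat round seat, 68 mm in diameter, fixed on the staging rail; the point is the centre of its flat top, 9 mm above the work surface.
- dropper: Bystander: amber dropper bottle with white collar and dark rubber bulb, 34 mm in diameter, 91 mm high, loose; origin at the centre of its underside. To be left alone.
- case: Bystander: flat clear and white plastic lens case, 70 x 90 mm and 24 mm high, loose; origin at the centre of its underside. To be left alone.

How it is judged:
By the outcome, as a careful person would: the job done as asked, in the order asked, and still so for the second after the job is handed in, with the robot touching nothing.
It also fails if it takes over 106 s, if anything falls off the work surface, if the arm or the gripper's body presses on something with over 40 N, if the wrist force passes 120 N, or if a joint passes its speed limit or range.

### The arm

A 6-joint arm with a two-finger parallel gripper is mounted at the origin on the work surface. World frame = base frame: x ahead of the robot, y to its left, z up, the work surface at z = 0. Lengths are in m, angles in degrees, forces in N, time in s.
With the tool pointing down it reaches from about 0.375 to 0.9 m from the base axis. Payload 3.1 kg.
Tool frame: the origin (TCP) lies at the very end of the fingers, on their centre line; the grasp point (between the pads) lies 19 mm behind it; z points along the fingers, x is the direction in which the jaws open and shut, and the axes are right-handed (so a half turn about z gives the same grasp; the last joint's range is limited). The gripper opens to 87 mm and grips with 3 to 60 N. Pads are 19 mm wide; open, the fingers measure 117 mm over their backs; the gripper's body (75 mm by 190 mm) begins 51 mm behind the grasp point.
Start: joints at [-73.768, 30.224, 82.088, -0, 67.689, -10.227], TCP at [0.278, -0.559, 0.223] pointing down, gripper open.
Joint ranges: [-176.69, 176.69], [-43.24, 126.21], [12.49, 139.97], [-82, 262], [0, 151.66], [-163.58, 163.58]. Speed limits (degrees/s): [159.86, 159.86, 180, 180, 180, 180].

### API

Orientations are given as a 3x3 rotation matrix whose columns are the frame's x, y, z axes.
In Python, from rig import read_state, capture, bot gives the robot as it stands.
- The arm moves only by the shell command python3 -m crank 'ROWS' [OPENING]. ROWS is JSON, a list of rows, each a list of 2 entries, a list of its own where there are three numbers: the shift along the tool's x, y, z in cm, then the turn, a rotation vector about the tool's x, y, z in rad. In form: [[[dx, dy, dz], [wx, wy, wz]], ...]. A call has 1 to 12 rows; each row shifts and turns the commanded pose from where the row before left it, along the tool's axes as they then stand; what a row does not reach is not made up. A row lasts 1/10 s, in which the tool goes at most 50 mm and 8.59 degrees, less where a joint would pass 70% of its speed; a pose out of reach is approached as far as the arm can. A call with a gripper value outside its range is refused whole. OPENING is the closure, from -1 (fully open) to 1 (shut), set as the call begins (- or left out, the last holds). The fingers move at their own pace and stop on an object; the grip force is fixed at half the most. Time passes only in rows, so rows that do not move let the fingers close. It gives the time, the measured TCP pose, the force and the opening at its end, in the units of the state.
- read_state(): the state, without advancing time (a new reading comes with each control period).
- capture(name): name is "scene" or "top"; returns a dict with "pixels" (384x512x3 uint8, red, green, blue), "camera_matrix" (3x3 intrinsics, pixels), "R" (3x3) and "t" (3): a world point X has camera coordinates R X + t. Camera axes: x right, y down, z forward; pixel columns grow to the right and rows downward; lengths in m; the calibration is good to about 2 mm. A picture is of the moment at which its call begins. There is no depth.
- bot.hand_in(): hands the job in, once; it reports no verdict.
The state is a dict: "time_s": time; "joint_positions": joint angles; "qvel": joint speeds; "tau": joint torques, N m; "position": TCP position; "tcp_rot": TCP orientation; "force": force on the tool from outside, world axes, zero at the start; "moment": the same for the moment, N m; "opening": opening from 0.0 (shut) to 1.0 (fully open).
Only numpy, scipy, OpenCV 4.12 (cv2) and the standard library are available. Lean on these libraries where they do the work, as an engineer would, in place of code of your own. Each camera call takes 0.05 s, during which the arm holds its last target.

## Working session

There is one attempt and no reset: what is moved stays moved. The work goes in short steps, Python scripts to look and compute and a shell command to move; the robot and the scene stay as the last step left them, time stands still between calls to the robot, and variables do not carry over. Pictures are saved under pics/ and viewed, and the job is handed in when it is done.

```bash
ls; mkdir -p pics
python3 - <<'E'
from rig import read_state, capture
import cv2,numpy as np
s=read_state(); print(s)
for n in("scene","top"):
    c=capture(n); cv2.imwrite(f"pics/{n}0.png",cv2.resize(c["pixels"][:,:,::-1],(800,600),interpolation=cv2.INTER_CUBIC)); print(n,c["camera_matrix"],c["R"],c["t"])
E
```

```text
pics
{'time_s': 0.0, 'joint_positions': array([-7.37679465e+01,  3.02786245e+01,  8.21558805e+01, -5.07468103e-04,
        6.76871595e+01, -1.02274242e+01]), 'qvel': array([-0.03021021, -0.13187652, -0.02591682, -0.02147133, -0.07948902,
        0.04473478]), 'tau': array([-6.81464062e-04, -4.40049577e+01, -1.76592225e+01,  6.31527300e-02,
        5.80970349e-02, -1.51478480e-04]), 'position': array([ 0.27829694, -0.55881936,  0.22157808]), 'tcp_rot': array([[ 4.45567151e-01, -8.95248319e-01, -6.01430468e-04],
       [-8.95246078e-01, -4.45567404e-01,  2.03650981e-03],
       [-2.09115979e-03, -3.68973605e-04, -9.99997745e-01]]), 'force': array([0.77828534, 0.27341056, 1.17301258]), 'moment': array([-5.58132358e-02,  7.72966242e-05,  9.37919667e-03]), 'opening': 0.9992383399758253}
scene [[369.21011413   0.         262.76673716]
 [  0.         369.21011413 189.9072298 ]
 [  0.           0.           1.        ]] [[ 0.07422842  0.9971156  -0.01583075]
 [ 0.56373402 -0.05505031 -0.82411979]
 [-0.82261419  0.05224877 -0.56619428]] [-0.0342385  -0.275617    1.43381682]
top [[385.47438746   0.         252.5805629 ]
 [  0.         385.47438746 189.83140292]
 [  0.           0.           1.        ]] [[-0.01139742 -0.99992335  0.00483763]
 [-0.99776876  0.01105431 -0.06584295]
 [ 0.06578442 -0.00557728 -0.99781827]] [-0.01092538  0.55870414  0.9574638 ]
```

View pics/top0.png

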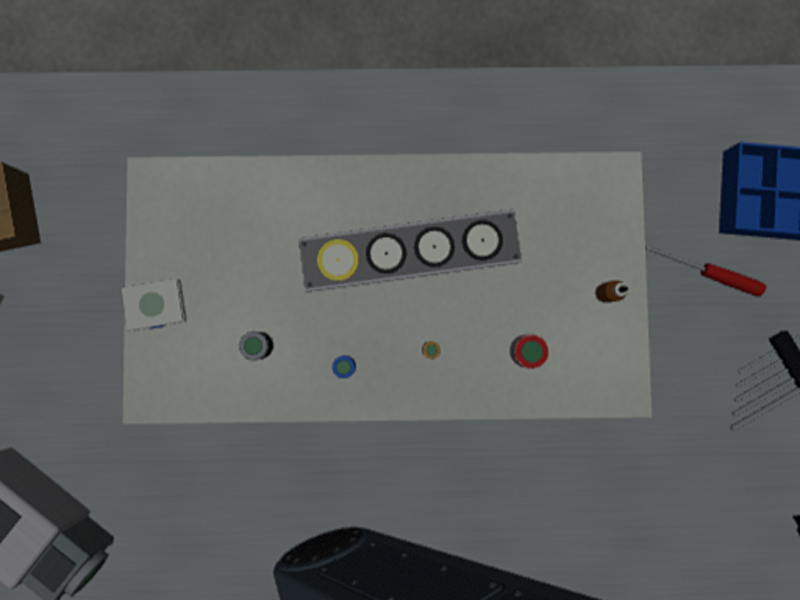

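View pics/scene0.png

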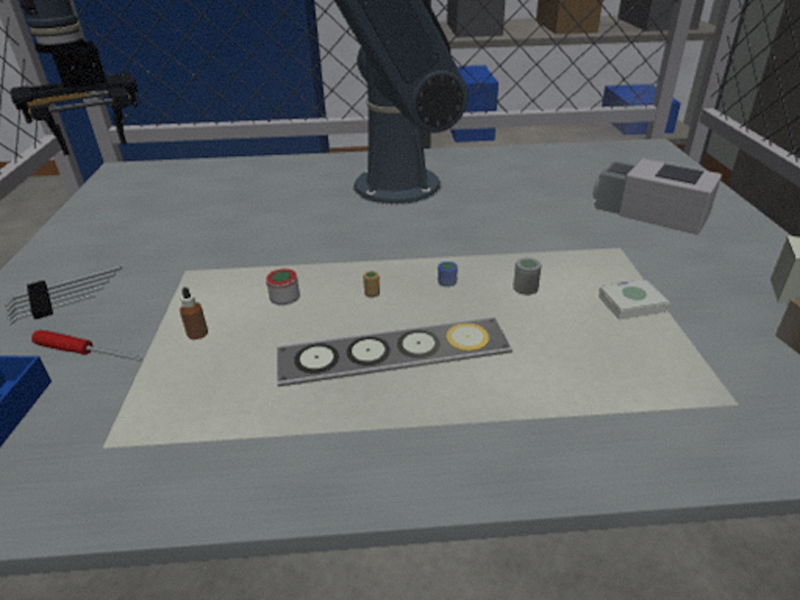

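The top view shows the yellow seat at the left (+y) end of the rail, at about (338,260) of 800. The cells, left to right, are black (256,346), blue (344,367), brass (431,350) and silver (530,351). I'll enlarge crops to get closer readings.

Run:
```python
from rig import capture
import cv2,numpy as np
c=capture("top")["pixels"][:,:,::-1]
# crop cols 145-365, rows 195-250
a=cv2.resize(c[205:245,150:210],None,fx=12,fy=12,interpolation=cv2.INTER_CUBIC)[:, :720]
cells=[(150,207),(205,220),(262,210),(325,210)]
t=[cv2.resize(c[v:v+36,u:u+36],None,fx=10,fy=10,interpolation=cv2.INTER_CUBIC) for u,v in cells]
im=np.vstack([np.hstack(t[:2]),np.hstack(t[2:])])
im=cv2.convertScaleAbs(im,alpha=1.5)
im=cv2.resize(im,(600,600))
cv2.imwrite("pics/c1.png",im)
b=cv2.resize(c[130:190,185:340],None,fx=5,fy=5,interpolation=cv2.INTER_CUBIC)
cv2.imwrite("pics/rail.png",cv2.convertScaleAbs(b,alpha=1.3))
```

```text
(no output)
```

View pics/c1.png

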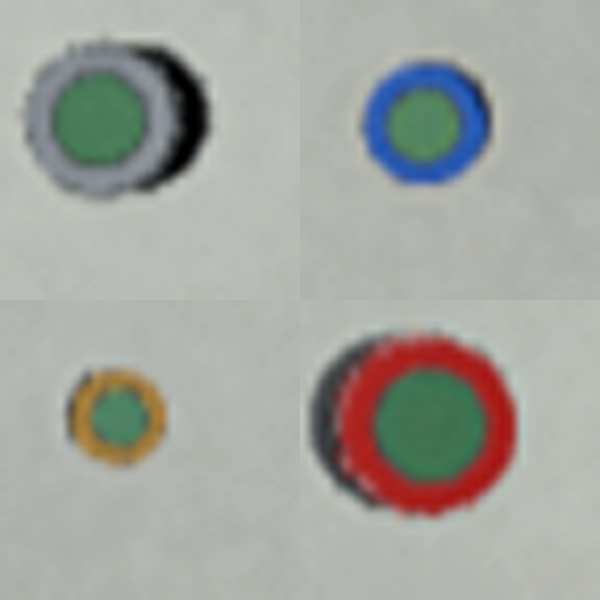

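View pics/rail.png

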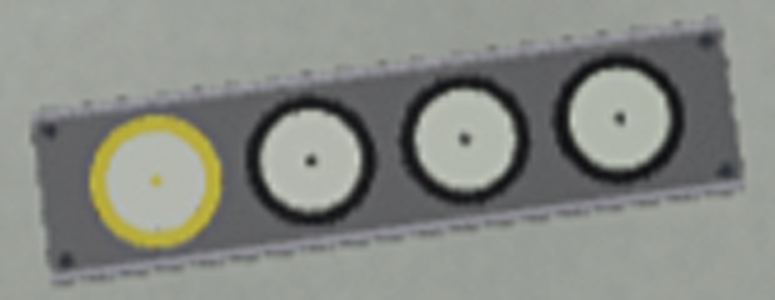

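Centres read from the crops. Cell tops: black (100,119), blue (425,124), brass (120,416), silver (430,425). Seat dots: (156,181), (311,160), (465,139), (620,118). I'll cross-check with the scene camera by projecting these points into it.

```bash
cat > h.py <<'E'
import numpy as np,cv2
from rig import read_state,capture
def ray(c,u,v,z):
    R,t,K=c["R"],c["t"],c["camera_matrix"]
    o=-R.T@t; d=R.T@np.linalg.inv(K)@np.array([u,v,1.]); return (o+d*(z-o[2])/d[2])
def proj(c,X):
    p=c["camera_matrix"]@(c["R"]@np.asarray(X)+c["t"]); return p[:2]/p[2]
def go(x,y,z,yaw=None):
    s=read_state(); R=s["tcp_rot"]; d=R.T@(np.array([x,y,z])-s["position"])*100
    a=np.degrees(np.arctan2(R[1,0],R[0,0])); print("shift cm",d.round(2),"yaw now",a.round(2),
     "wz", None if yaw is None else round(np.radians(-(yaw-a)),3), "pos",s["position"].round(4),"F",s["force"].round(1),"op",round(s["opening"],3),"t",round(s["time_s"],2))
E
python3 - <<'E'
from h import *
c=capture("top"); s=capture("scene")
k=300/36
cells={"black":(150+100/k,207+119/k,.052),"blue":(205+125/k,220+124/k,.034),"brass":(262+120/k,210+116/k,.040),"silver":(325+130/k,210+125/k,.044)}
pts={n:ray(c,u-.5,v-.5,z) for n,(u,v,z) in cells.items()}
for i,(u,v) in enumerate([(156,181),(311,160),(465,139),(620,118)]):
    pts["seat%d"%i]=ray(c,185+u/5-.5,130+v/5-.5,.009)
for n,p in pts.items(): print(n,p.round(4),proj(s,p).round(1))
S=[pts["seat%d"%i] for i in range(4)]; d=S[3]-S[0]; print(np.linalg.norm(d[:2])/3,np.degrees(np.arctan2(d[1],d[0])))
im=s["pixels"][:,:,::-1].copy()
x0,y0=165,155
b=cv2.resize(im[y0:y0+95,x0:x0+190],None,fx=4.2,fy=4.2,interpolation=cv2.INTER_CUBIC)
b=cv2.convertScaleAbs(b,alpha=1.4)
for p in pts.values():
    q=(proj(s,p)+.5-[x0,y0])*4.2; cv2.drawMarker(b,tuple(int(round(v)) for v in q),(255,0,255),cv2.MARKER_CROSS,10,1)
cv2.imwrite("pics/chk.png",b)
E
```

```text
black [0.4835 0.205  0.052 ] [337.3 169.1]
blue [0.4481 0.0659 0.034 ] [285.3 170.7]
brass [ 0.4736 -0.0736  0.04  ] [236.3 176.3]
silver [ 0.4692 -0.2308  0.044 ] [178.7 177.3]
seat0 [0.6223 0.0767 0.009 ] [298.1 215.4]
seat1 [ 0.6323 -0.003   0.009 ] [266.7 219.8]
seat2 [ 0.6423 -0.0823  0.009 ] [234.4 224.3]
seat3 [ 0.6523 -0.1623  0.009 ] [201. 229.]
0.08027259998996207 -82.82734174074325
```

View pics/chk.png

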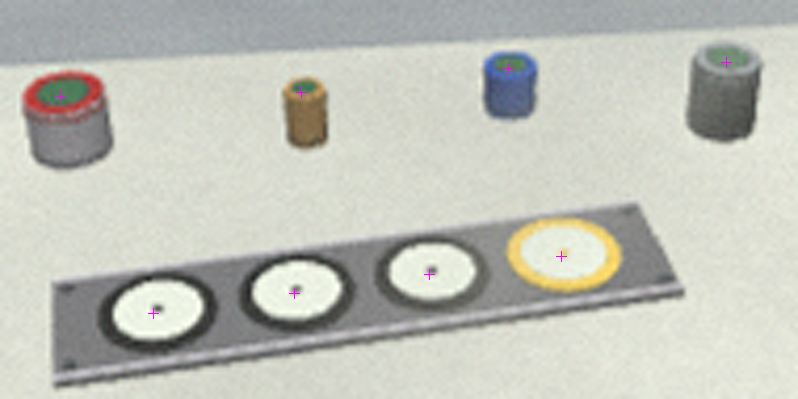

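The projected points agree to within about 1 px, with one consistent small offset. I'll set the jaws across the rail row (yaw about 7.2°).

```bash
python3 -m crank '[[[0,0,0],[0,0,-0.137]],[[0,0,0],[0,0,-0.137]],[[0,0,0],[0,0,-0.137]],[[0,0,0],[0,0,-0.137]],[[0,0,0],[0,0,-0.137]],[[0,0,0],[0,0,-0.137]],[[0,0,0],[0,0,-0.137]],[[0,0,0],[0,0,-0.137]],[[0,0,0],[0,0,-0.137]],[[0,0,0],[0,0,0]]]' -1
python3 -c "
from h import *
go(.4692,-.2308,.12,7.2)"
```

```text
time_s: 1.25
position: [0.2785, -0.5594, 0.2224]
tcp_rot: [[0.992, 0.123, -0.0], [0.123, -0.992, 0.0], [-0.0, -0.0, -1.0]]
force: [-0.5, -0.0, -0.9]
opening: 0.999
shift cm [ 22.98 -30.25  10.25] yaw now 7.09 wz -0.002 pos [ 0.2785 -0.5594  0.2224] F [-0.5 -0.  -0.9] op 0.999 t 1.25
```

```bash
python3 -m crank '[[[2.3,-3.02,0.4],[0,0,0]],[[2.3,-3.02,0.4],[0,0,0]],[[2.3,-3.02,0.4],[0,0,0]],[[2.3,-3.02,0.4],[0,0,0]],[[2.3,-3.02,0.4],[0,0,0]],[[2.3,-3.02,0.4],[0,0,0]],[[2.3,-3.02,0.4],[0,0,0]],[[2.3,-3.02,0.4],[0,0,0]],[[2.3,-3.02,2],[0,0,0]],[[2.3,-3.02,2],[0,0,0]],[[0,0,0],[0,0,0]],[[0,0,0],[0,0,0]]]'
python3 - <<'E'
from h import *
go(.4692,-.2308,.008,7.2)
for n in("top","scene"):
    c=capture(n); u,v=proj(c,read_state()["position"]).astype(int); u-=40;v-=40
    cv2.imwrite(f"pics/s1{n}.png",cv2.convertScaleAbs(cv2.resize(c["pixels"][v:v+80,u:u+80,::-1],(560,560),interpolation=cv2.INTER_CUBIC),alpha=1.4))
E
```

```text
time_s: 2.45
position: [0.4696, -0.2306, 0.1502]
tcp_rot: [[0.992, 0.124, -0.001], [0.124, -0.992, 0.0], [-0.001, -0.0, -1.0]]
force: [0.3, 0.4, 0.4]
opening: 0.997
shift cm [-0.03  0.02 14.22] yaw now 7.12 wz -0.001 pos [ 0.4696 -0.2306  0.1502] F [0.3 0.4 0.4] op 0.997 t 2.45
```

View pics/s1scene.png

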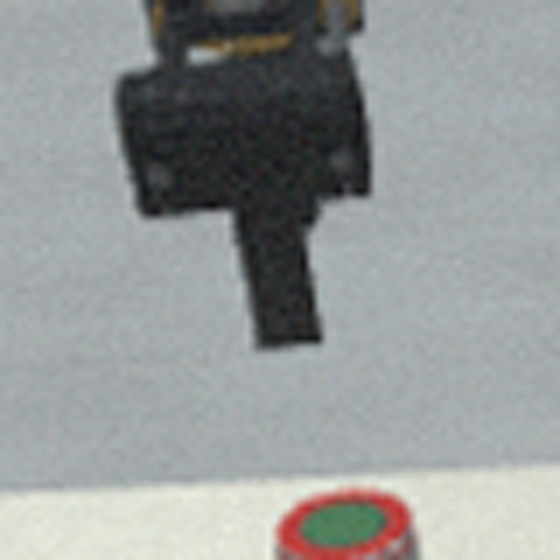

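The scene view shows the fingers above the red-rimmed silver cell, in line with it. Descend and close.

```bash
python3 -m crank '[[[0,0,2.5],[0,0,0]],[[0,0,2.5],[0,0,0]],[[0,0,2.5],[0,0,0]],[[0,0,2.5],[0,0,0]],[[0,0,1.5],[0,0,0]],[[0,0,1.2],[0,0,0]],[[0,0,1],[0,0,0]],[[0,0,0.5],[0,0,0]],[[0,0,0],[0,0,0]],[[0,0,0],[0,0,0]]]' && python3 -m crank '[[[0,0,0],[0,0,0]],[[0,0,0],[0,0,0]],[[0,0,0],[0,0,0]],[[0,0,0],[0,0,0]],[[0,0,0],[0,0,0]],[[0,0,0],[0,0,0]],[[0,0,0],[0,0,0]],[[0,0,0],[0,0,0]]]' 1
python3 - <<'E'
from h import *
for n in("top","scene"):
    c=capture(n); u,v=proj(c,read_state()["position"]).astype(int); u-=30;v-=40
    cv2.imwrite(f"pics/s2{n}.png",cv2.convertScaleAbs(cv2.resize(c["pixels"][v:v+60,u:u+60,::-1],(600,600),interpolation=cv2.INTER_CUBIC),alpha=1.4))
go(.4692,-.2308,.15,7.2)
E
```

```text
time_s: 3.55
position: [0.4697, -0.2317, 0.009]
tcp_rot: [[0.992, 0.124, 0.001], [0.124, -0.992, -0.001], [0.001, 0.001, -1.0]]
force: [-0.4, -0.3, -0.5]
opening: 0.998
time_s: 4.35
position: [0.4696, -0.2314, 0.0087]
tcp_rot: [[0.992, 0.124, 0.0], [0.124, -0.992, -0.0], [0.0, 0.0, -1.0]]
force: [0.8, 0.6, 1.5]
opening: 0.615
shift cm [ -0.03  -0.06 -14.13] yaw now 7.1 wz -0.002 pos [ 0.4696 -0.2314  0.0087] F [0.8 1.  1.3] op 0.611 t 4.45
```

View pics/s2scene.png

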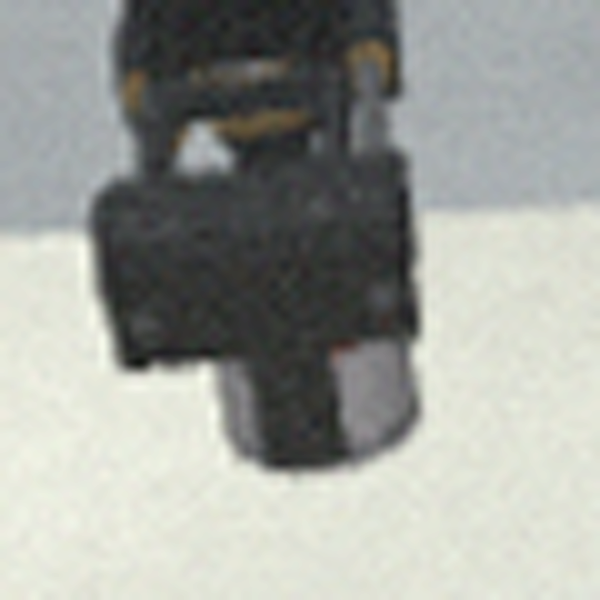

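The silver cell is between the pads: opening 0.611 is about 53 mm, and it looks centred once parallax is allowed for. Lift and carry it to the far seat.

```bash
python3 -m crank '[[[0,0,-0.5],[0,0,0]],[[0,0,-1],[0,0,0]],[[0,0,-2],[0,0,0]],[[0,0,-2.5],[0,0,0]],[[0,0,-2],[0,0,0]],[[0,0,-1],[0,0,0]],[[0,0,0],[0,0,0]],[[0,0,0],[0,0,0]]]'
python3 - <<'E'
from h import *
go(.6523,-.1623,.10,7.2)
E
```

```text
time_s: 5.25
position: [0.4689, -0.2311, 0.0983]
tcp_rot: [[0.992, 0.124, -0.001], [0.124, -0.992, 0.0], [-0.001, -0.001, -1.0]]
force: [0.4, -0.1, -2.7]
opening: 0.614
shift cm [19.05 -4.56 -0.18] yaw now 7.1 wz -0.002 pos [ 0.4689 -0.2311  0.0983] F [ 0.4 -0.1 -2.7] op 0.614 t 5.25
```

```bash
python3 -m crank '[[[1,-0.26,0],[0,0,0]],[[2,-0.5,0],[0,0,0]],[[2.5,-0.6,0],[0,0,0]],[[2.5,-0.6,0],[0,0,0]],[[2.5,-0.6,0],[0,0,0]],[[2.5,-0.6,0],[0,0,0]],[[2.5,-0.6,0],[0,0,0]],[[2,-0.5,0],[0,0,0]],[[1,-0.2,0],[0,0,0]],[[0.5,-0.1,0],[0,0,0]],[[0,0,0],[0,0,0]],[[0,0,0],[0,0,0]]]'
python3 -m crank '[[[0,0,1.5],[0,0,0]],[[0,0,1.5],[0,0,0]],[[0,0,1.5],[0,0,0]],[[0,0,1],[0,0,0]],[[0,0,0.5],[0,0,0]],[[0,0,0.5],[0,0,0]],[[0,0,0],[0,0,0]],[[0,0,0],[0,0,0]],[[0,0,0],[0,0,0]]]'
python3 - <<'E'
from h import *
for n in("top","scene"):
    c=capture(n); u,v=proj(c,read_state()["position"]).astype(int); u-=40;v-=35
    cv2.imwrite(f"pics/s3{n}.png",cv2.convertScaleAbs(cv2.resize(c["pixels"][v:v+60,u:u+80,::-1],(800,600),interpolation=cv2.INTER_CUBIC),alpha=1.4))
go(.6523,-.1623,.0185,7.2)
E
```

```text
time_s: 6.45
position: [0.6511, -0.1628, 0.098]
tcp_rot: [[0.992, 0.123, -0.002], [0.123, -0.992, 0.001], [-0.002, -0.001, -1.0]]
force: [-1.2, 0.4, -3.0]
opening: 0.609
time_s: 7.35
position: [0.6528, -0.1628, 0.0343]
tcp_rot: [[0.992, 0.124, 0.001], [0.124, -0.992, -0.001], [0.001, 0.001, -1.0]]
force: [0.7, 0.5, -2.5]
opening: 0.616
shift cm [-0.04 -0.05  1.57] yaw now 7.11 wz -0.002 pos [ 0.6527 -0.1627  0.0342] F [ 0.6 -0.1 -2.5] op 0.609 t 7.45
```

View pics/s3scene.png

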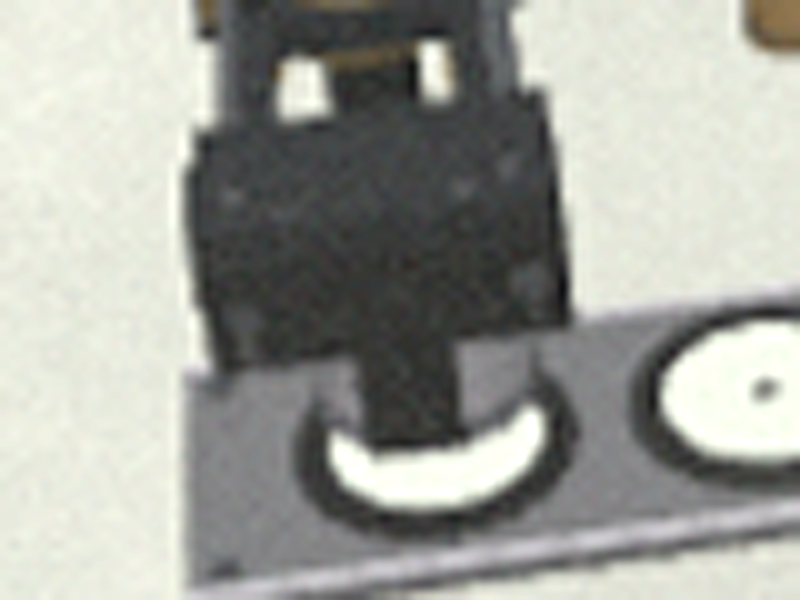

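View pics/s3top.png

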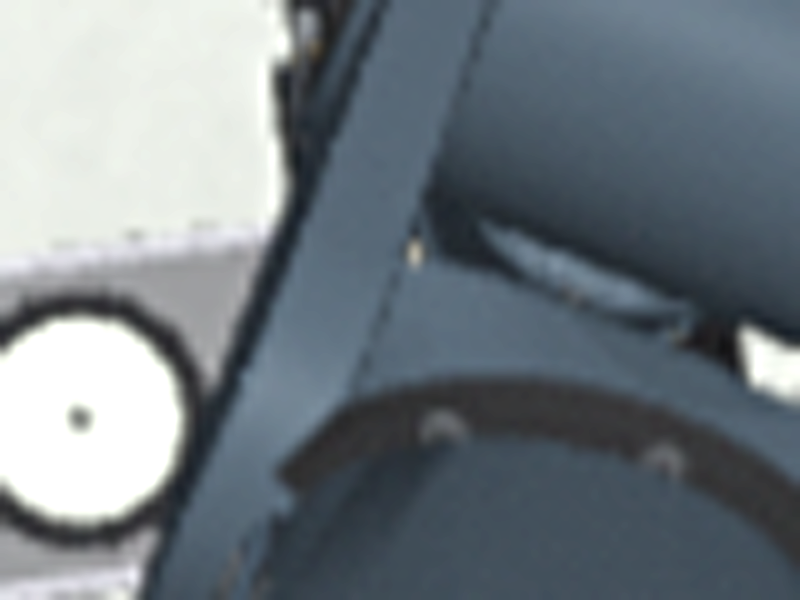

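The scene view shows the cell about centred sideways on the end seat: the cell spans columns 315–545 and the ring 296–578. Lower it slowly.

```bash
python3 -m crank '[[[0,0,0.5],[0,0,0]],[[0,0,0.4],[0,0,0]],[[0,0,0.3],[0,0,0]],[[0,0,0.2],[0,0,0]],[[0,0,0.1],[0,0,0]],[[0,0,0],[0,0,0]],[[0,0,0],[0,0,0]]]'
python3 - <<'E'
from h import *
for n in("scene",):
    c=capture(n); u,v=proj(c,read_state()["position"]).astype(int); u-=40;v-=35
    cv2.imwrite(f"pics/s4{n}.png",cv2.convertScaleAbs(cv2.resize(c["pixels"][v:v+60,u:u+80,::-1],(800,600),interpolation=cv2.INTER_CUBIC),alpha=1.4))
go(.6523,-.1623,.0177,7.2)
E
```

```text
time_s: 8.15
position: [0.6524, -0.1627, 0.0186]
tcp_rot: [[0.992, 0.124, 0.0], [0.124, -0.992, -0.0], [0.0, 0.0, -1.0]]
force: [-0.2, -0.4, -2.8]
opening: 0.611
shift cm [-0.01 -0.04  0.1 ] yaw now 7.11 wz -0.002 pos [ 0.6524 -0.1627  0.0187] F [-0.3 -0.  -3. ] op 0.615 t 8.2
```

View pics/s4scene.png

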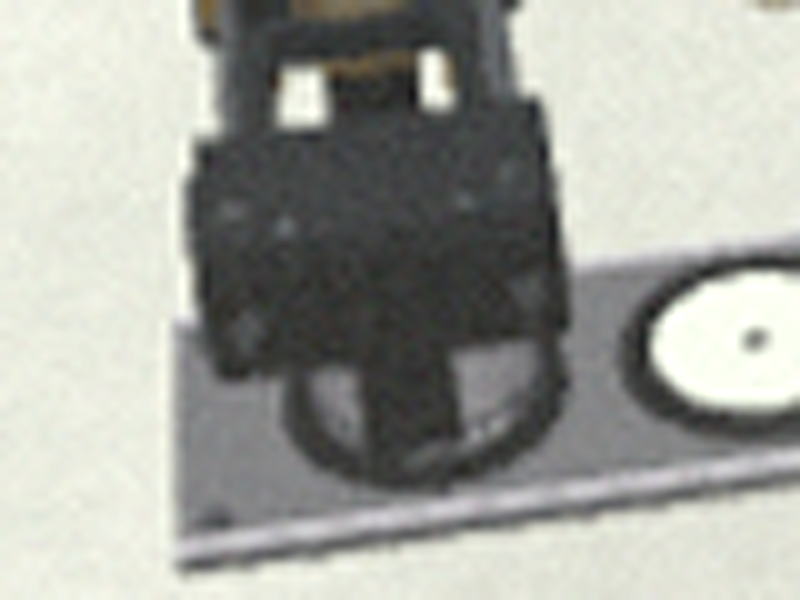

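The cell's foot sits evenly inside the ring, with gaps of about 22 crop px left, 28 right and 24 in front. Ease it down and release.

```bash
python3 -m crank '[[[0,0,0.05],[0,0,0]],[[0,0,0.05],[0,0,0]],[[0,0,0],[0,0,0]],[[0,0,0],[0,0,0]]]'
python3 -m crank '[[[0,0,0.02],[0,0,0]],[[0,0,0],[0,0,0]],[[0,0,0],[0,0,0]]]'
```

```text
time_s: 8.6
position: [0.6524, -0.1627, 0.0177]
tcp_rot: [[0.992, 0.124, 0.0], [0.124, -0.992, -0.0], [0.0, 0.0, -1.0]]
force: [-0.2, 0.0, -1.6]
opening: 0.612
time_s: 8.9
position: [0.6524, -0.1626, 0.0177]
tcp_rot: [[0.992, 0.124, 0.0], [0.124, -0.992, -0.0], [0.0, 0.0, -1.0]]
force: [-0.3, 0.0, 0.9]
opening: 0.616
```

Contact: the wrist force went from −3 N to +0.9 N. Open, rise and look.

```bash
python3 -m crank '[[[0,0,0],[0,0,0]],[[0,0,0],[0,0,0]],[[0,0,0],[0,0,0]],[[0,0,0],[0,0,0]],[[0,0,0],[0,0,0]],[[0,0,-0.5],[0,0,0]],[[0,0,-2],[0,0,0]],[[0,0,-3],[0,0,0]],[[0,0,-3],[0,0,0]],[[0,0,-2],[0,0,0]],[[0,0,0],[0,0,0]]]' -1
python3 - <<'E'
from h import *
go(.4835,.205,.13,7.2)
E
```

```text
time_s: 10.0
position: [0.6548, -0.1636, 0.1264]
tcp_rot: [[0.992, 0.124, 0.007], [0.124, -0.992, -0.003], [0.007, 0.004, -1.0]]
force: [-0.1, -0.2, 0.6]
opening: 1.006
shift cm [-12.43 -38.7   -0.6 ] yaw now 7.11 wz -0.002 pos [ 0.6548 -0.1636  0.1264] F [-0.1 -0.2  0.6] op 1.006 t 10.0
```

```bash
python3 -m crank '[[[-1.2,-3.8,0],[0,0,0]],[[-1.2,-3.8,0],[0,0,0]],[[-1.2,-3.8,0],[0,0,0]],[[-1.2,-3.8,0],[0,0,0]],[[-1.2,-3.8,0],[0,0,0]],[[-1.2,-3.8,0],[0,0,0]],[[-1.2,-3.8,0],[0,0,0]],[[-1.2,-3.8,0],[0,0,0]],[[-1.2,-3.8,0],[0,0,0]],[[-1.2,-3.8,0],[0,0,0]],[[-0.2,-0.5,0],[0,0,0]],[[0,0,0],[0,0,0]]]'
python3 -m crank '[[[0,0,0],[0,0,0]],[[0,0,0],[0,0,0]]]'
python3 - <<'E'
from h import *
go(.4835,.205,.013,7.2)
c=capture("top")
cv2.imwrite("pics/t5.png",cv2.convertScaleAbs(cv2.resize(c["pixels"][120:240,150:350,::-1],(800,480),interpolation=cv2.INTER_CUBIC),alpha=1.4))
c=capture("scene")
cv2.imwrite("pics/t5s.png",cv2.convertScaleAbs(cv2.resize(c["pixels"][195:260,150:250,::-1],(800,520),interpolation=cv2.INTER_CUBIC),alpha=1.4))
E
```

```text
time_s: 11.2
position: [0.4823, 0.2051, 0.1216]
tcp_rot: [[0.992, 0.127, -0.002], [0.127, -0.992, -0.001], [-0.002, 0.0, -1.0]]
force: [-0.5, -0.4, 0.4]
opening: 1.0
time_s: 11.4
position: [0.4845, 0.2031, 0.1221]
tcp_rot: [[0.993, 0.122, 0.0], [0.122, -0.993, -0.0], [0.0, 0.0, -1.0]]
force: [-0.1, -0.6, -0.0]
opening: 1.006
shift cm [-0.07 -0.2  10.91] yaw now 7.0 wz -0.003 pos [0.4845 0.2031 0.1221] F [-0.1 -0.6 -0. ] op 1.006 t 11.4
```

View pics/t5.png

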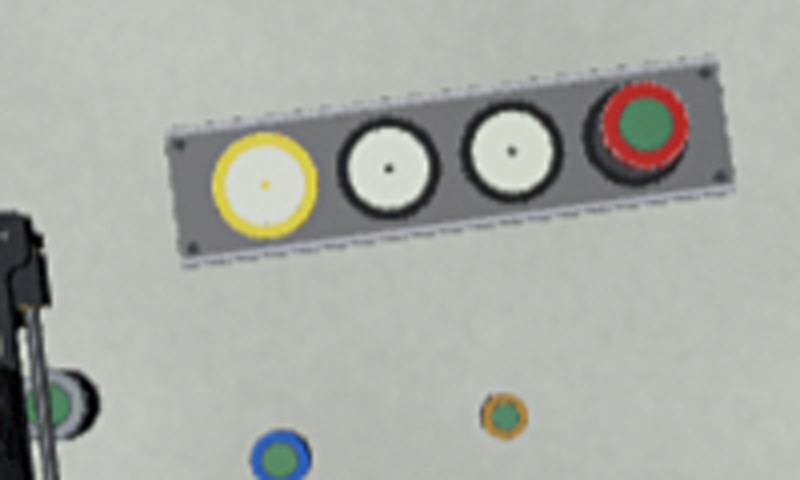

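View pics/t5s.png

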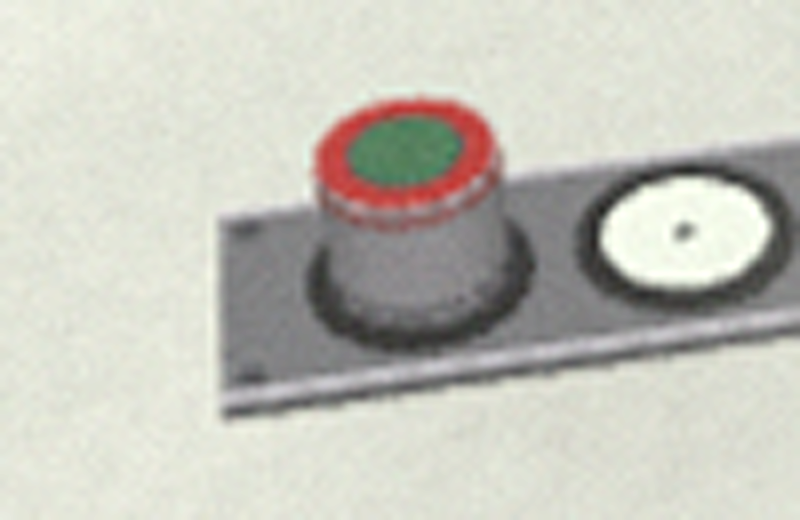

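Silver stands on the end seat, with its top centre at (645,124) in the top crop, and looks concentric in both views. I'll quantify the offset and prepare for black.

Run:
```python
from h import *
c=capture("top")
print(ray(c,150+645/4-.5,120+124/4-.5,.053), ray(c,150+387/4-.5,120+168/4-.5,.009))
go(.4835,.205,.013,7.2)
```

```text
[ 0.65164972 -0.16121736  0.053     ] [ 0.63227102 -0.00182825  0.009     ]
shift cm [-0.06 -0.18 10.93] yaw now 6.99 wz -0.004 pos [0.4843 0.2033 0.1223] F [-0.2 -0.4  1. ] op 0.998 t 11.55
```

Silver is within about 1.5 mm of its seat centre. Now black.

```bash
python3 -m crank '[[[-0.05,-0.15,1.5],[0,0,0]],[[0,0,2.5],[0,0,0]],[[0,0,2.5],[0,0,0]],[[0,0,2],[0,0,0]],[[0,0,1.2],[0,0,0]],[[0,0,0.8],[0,0,0]],[[0,0,0.4],[0,0,0]],[[0,0,0],[0,0,0]],[[0,0,0],[0,0,0]],[[0,0,0],[0,0,0]]]' && python3 -m crank '[[[0,0,0],[0,0,0]],[[0,0,0],[0,0,0]],[[0,0,0],[0,0,0]],[[0,0,0],[0,0,0]],[[0,0,0],[0,0,0]],[[0,0,0],[0,0,0]],[[0,0,0],[0,0,0]],[[0,0,0],[0,0,0]],[[0,0,0],[0,0,0]]]' 1
python3 - <<'E'
from h import *
c=capture("scene"); u,v=proj(c,read_state()["position"]).astype(int); u-=30;v-=40
cv2.imwrite("pics/b2.png",cv2.convertScaleAbs(cv2.resize(c["pixels"][v:v+60,u:u+60,::-1],(600,600),interpolation=cv2.INTER_CUBIC),alpha=1.4))
go(.6423,-.0823,.11,7.2)
E
```

```text
time_s: 12.55
position: [0.4834, 0.2059, 0.0141]
tcp_rot: [[0.992, 0.124, 0.002], [0.124, -0.992, 0.0], [0.002, -0.0, -1.0]]
force: [0.6, -0.3, -0.2]
opening: 1.004
time_s: 13.45
position: [0.4831, 0.2058, 0.0133]
tcp_rot: [[0.992, 0.124, 0.0], [0.124, -0.992, 0.0], [0.0, -0.0, -1.0]]
force: [0.9, 0.1, -1.1]
opening: 0.51
shift cm [12.24 30.55 -9.66] yaw now 7.1 wz -0.002 pos [0.4832 0.2058 0.0134] F [ 0.7 -0.2 -0. ] op 0.511 t 13.5
```

View pics/b2.png

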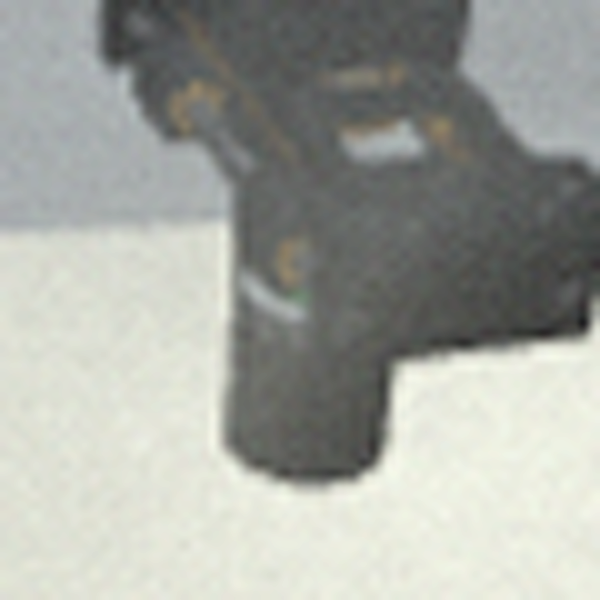

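Black is gripped (0.511 is about 44.5 mm). Lift and carry it to the third seat.

```bash
python3 -m crank '[[[0,0,-0.5],[0,0,0]],[[0,0,-1],[0,0,0]],[[0,0,-2],[0,0,0]],[[0,0,-2.5],[0,0,0]],[[0,0,-2.2],[0,0,0]],[[0,0,-1],[0,0,0]],[[0,0,-0.5],[0,0,0]],[[0,0,0],[0,0,0]]]'
python3 -m crank '[[[0.5,1.2,0],[0,0,0]],[[1,2.5,0],[0,0,0]],[[1.3,3.3,0],[0,0,0]],[[1.3,3.3,0],[0,0,0]],[[1.3,3.3,0],[0,0,0]],[[1.3,3.3,0],[0,0,0]],[[1.3,3.3,0],[0,0,0]],[[1.3,3.3,0],[0,0,0]],[[1.3,3.3,0],[0,0,0]],[[1,2.5,0],[0,0,0]],[[0.4,0.9,0],[0,0,0]],[[0.2,0.3,0],[0,0,0]]]'
python3 -m crank '[[[0,0,0],[0,0,0]],[[0,0,0],[0,0,0]],[[0,0,0],[0,0,0]]]'
python3 - <<'E'
from h import *
go(.6423,-.082,.0225,7.2)
E
```

```text
time_s: 14.3
position: [0.4829, 0.2058, 0.1108]
tcp_rot: [[0.992, 0.124, 0.001], [0.124, -0.992, 0.0], [0.001, -0.0, -1.0]]
force: [-0.4, 0.5, -0.3]
opening: 0.51
time_s: 15.5
position: [0.6412, -0.0832, 0.109]
tcp_rot: [[0.993, 0.122, -0.002], [0.122, -0.993, 0.001], [-0.002, -0.001, -1.0]]
force: [-0.4, 0.1, -1.2]
opening: 0.512
time_s: 15.8
position: [0.6409, -0.0803, 0.1102]
tcp_rot: [[0.992, 0.125, -0.001], [0.125, -0.992, 0.001], [-0.001, -0.001, -1.0]]
force: [-1.1, -0.4, -1.2]
opening: 0.507
shift cm [0.13 0.2  8.77] yaw now 7.2 wz -0.0 pos [ 0.6409 -0.0803  0.1102] F [-1.1 -0.4 -1.2] op 0.507 t 15.8
```

```bash
python3 -m crank '[[[0.05,0.1,1.5],[0,0,0]],[[0.05,0.05,2],[0,0,0]],[[0,0,1.8],[0,0,0]],[[0,0,1],[0,0,0]],[[0,0,0.7],[0,0,0]],[[0,0,0.5],[0,0,0]],[[0,0,0.5],[0,0,0]],[[0,0,0],[0,0,0]],[[0,0,0],[0,0,0]],[[0,0,0],[0,0,0]]]'
python3 - <<'E'
from h import *
c=capture("scene"); u,v=proj(c,read_state()["position"]).astype(int); u-=40;v-=35
cv2.imwrite("pics/b3.png",cv2.convertScaleAbs(cv2.resize(c["pixels"][v:v+60,u:u+80,::-1],(800,600),interpolation=cv2.INTER_CUBIC),alpha=1.8))
go(.6423,-.082,.0225,7.2)
E
```

```text
time_s: 16.8
position: [0.6433, -0.0833, 0.031]
tcp_rot: [[0.992, 0.124, 0.001], [0.124, -0.992, -0.0], [0.001, 0.0, -1.0]]
force: [-0.3, -0.9, -1.3]
opening: 0.508
shift cm [-0.08 -0.14  0.85] yaw now 7.1 wz -0.002 pos [ 0.6433 -0.0833  0.031 ] F [ 0.6  0.2 -1.7] op 0.513 t 16.85
```

View pics/b3.png

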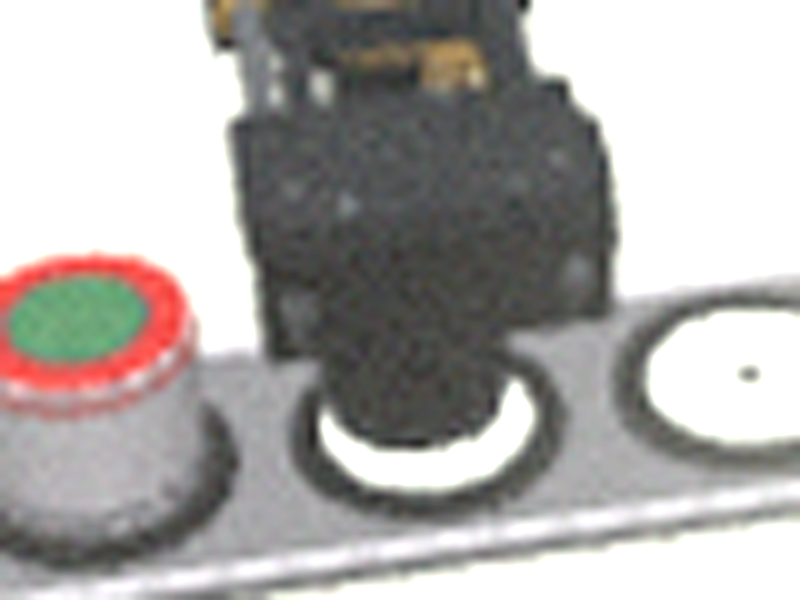

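The black cell (320–508) is about 3 mm left of the ring centre (292–563), so I'll shift it +y while lowering.

```bash
python3 -m crank '[[[-0.05,-0.1,0.2],[0,0,0]],[[0,-0.13,0.2],[0,0,0]],[[0,0,0.15],[0,0,0]],[[0,0,0.1],[0,0,0]],[[0,0,0.1],[0,0,0]],[[0,0,0],[0,0,0]],[[0,0,0],[0,0,0]]]'
python3 - <<'E'
from h import *
c=capture("scene"); u,v=proj(c,read_state()["position"]).astype(int); u-=40;v-=35
cv2.imwrite("pics/b4.png",cv2.convertScaleAbs(cv2.resize(c["pixels"][v:v+60,u:u+80,::-1],(800,600),interpolation=cv2.INTER_CUBIC),alpha=1.8))
go(.6423,-.082,.0225,7.2)
E
```

```text
time_s: 17.55
position: [0.6421, -0.081, 0.0228]
tcp_rot: [[0.992, 0.124, -0.0], [0.124, -0.992, 0.0], [-0.0, -0.0, -1.0]]
force: [-0.4, 0.1, -0.7]
opening: 0.511
shift cm [0.   0.1  0.04] yaw now 7.1 wz -0.002 pos [ 0.6421 -0.081   0.0229] F [-0.9  1.1 -1.6] op 0.509 t 17.6
```

View pics/b4.png

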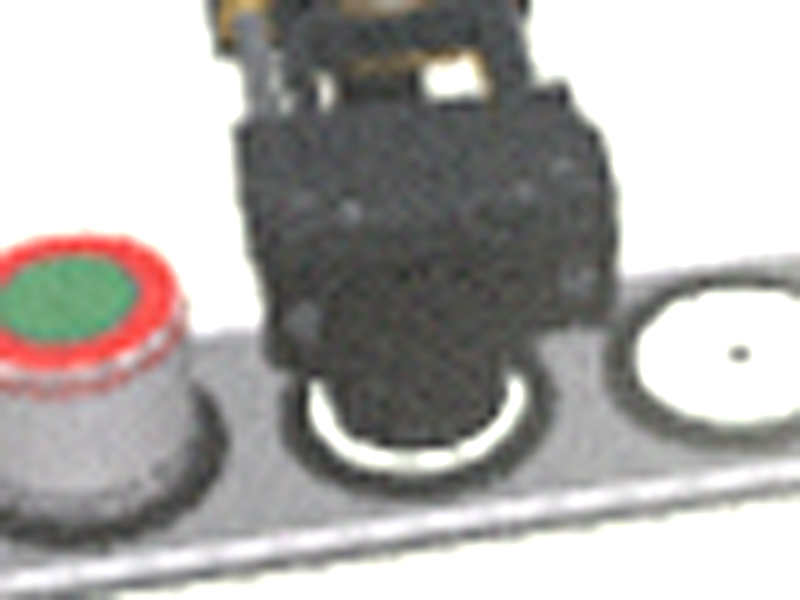

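Now evenly centred, with the white margin even on both sides and in front. Touch down, watching the force.

```bash
python3 -m crank '[[[0,0,0.04],[0,0,0]],[[0,0,0.03],[0,0,0]],[[0,0,0],[0,0,0]],[[0,0,0],[0,0,0]]]'; python3 -m crank '[[[0,0,0.03],[0,0,0]],[[0,0,0],[0,0,0]],[[0,0,0],[0,0,0]]]'
```

```text
time_s: 18.0
position: [0.6422, -0.081, 0.0224]
tcp_rot: [[0.992, 0.124, 0.0], [0.124, -0.992, -0.0], [0.0, 0.0, -1.0]]
force: [-0.4, 1.0, 0.7]
opening: 0.51
time_s: 18.3
position: [0.6422, -0.081, 0.0223]
tcp_rot: [[0.992, 0.124, 0.0], [0.124, -0.992, -0.0], [0.0, 0.0, -1.0]]
force: [-1.2, 0.0, 5.3]
opening: 0.508
```

```bash
python3 -m crank '[[[0,0,0],[0,0,0]],[[0,0,0],[0,0,0]],[[0,0,0],[0,0,0]],[[0,0,0],[0,0,0]],[[0,0,0],[0,0,0]],[[0,0,-0.5],[0,0,0]],[[0,0,-2],[0,0,0]],[[0,0,-3],[0,0,0]],[[0,0,-3],[0,0,0]],[[0,0,-2],[0,0,0]],[[0,0,0],[0,0,0]]]' -1
python3 -m crank '[[[-1,-1,0],[0,0,0]],[[-2.3,-2.25,0],[0,0,0]],[[-2.3,-2.25,0],[0,0,0]],[[-2.3,-2.25,0],[0,0,0]],[[-2.3,-2.25,0],[0,0,0]],[[-2.3,-2.25,0],[0,0,0]],[[-2.3,-2.25,0],[0,0,0]],[[-1.7,-1.6,0],[0,0,0]],[[-0.9,-0.9,0],[0,0,0]],[[0,0,0],[0,0,0]],[[0,0,0],[0,0,0]],[[0,0,0],[0,0,0]]]'
python3 - <<'E'
from h import *
c=capture("top")
cv2.imwrite("pics/t6.png",cv2.convertScaleAbs(cv2.resize(c["pixels"][120:240,150:350,::-1],(800,480),interpolation=cv2.INTER_CUBIC),alpha=1.4))
c=capture("scene")
cv2.imwrite("pics/t6s.png",cv2.convertScaleAbs(cv2.resize(c["pixels"][195:260,170:270,::-1],(800,520),interpolation=cv2.INTER_CUBIC),alpha=1.4))
go(.4481,.0659,.005,7.2)
E
```

```text
time_s: 19.4
position: [0.6446, -0.0816, 0.1308]
tcp_rot: [[0.992, 0.124, 0.008], [0.124, -0.992, -0.002], [0.007, 0.003, -1.0]]
force: [1.0, -0.0, -0.1]
opening: 1.0
time_s: 20.6
position: [0.4502, 0.0655, 0.1269]
tcp_rot: [[0.992, 0.123, 0.002], [0.123, -0.992, -0.0], [0.002, 0.001, -1.0]]
force: [-0.0, -0.7, 0.1]
opening: 0.998
shift cm [-0.18 -0.06 12.18] yaw now 7.05 wz -0.003 pos [0.4498 0.0655 0.1268] F [-0.2  0.6 -0.5] op 0.998 t 20.7
```

View pics/t6.png

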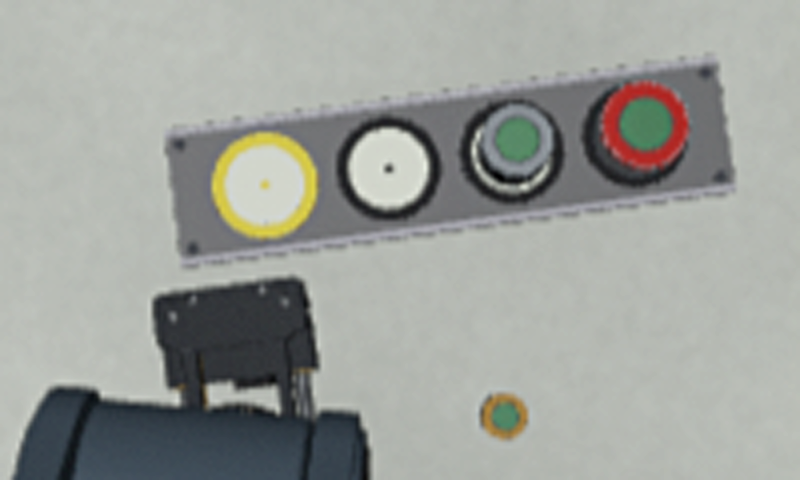

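View pics/t6s.png

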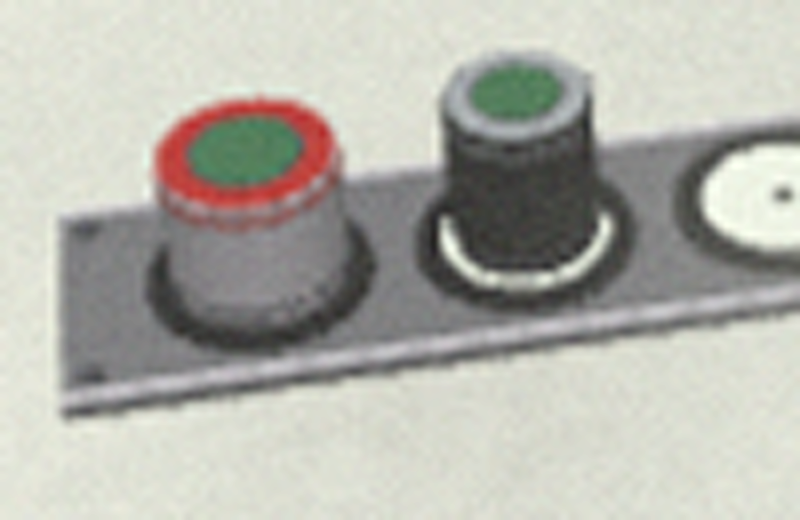

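Black stands centred on seat three. Now blue.

```bash
python3 -m crank '[[[-0.1,0,1.5],[0,0,0]],[[-0.05,0,2.5],[0,0,0]],[[0,0,2.5],[0,0,0]],[[0,0,2.2],[0,0,0]],[[0,0,1.4],[0,0,0]],[[0,0,1],[0,0,0]],[[0,0,0.5],[0,0,0]],[[0,0,0.2],[0,0,0]],[[0,0,0],[0,0,0]],[[0,0,0],[0,0,0]]]' && python3 -m crank '[[[0,0,0],[0,0,0]],[[0,0,0],[0,0,0]],[[0,0,0],[0,0,0]],[[0,0,0],[0,0,0]],[[0,0,0],[0,0,0]],[[0,0,0],[0,0,0]],[[0,0,0],[0,0,0]],[[0,0,0],[0,0,0]],[[0,0,0],[0,0,0]],[[0,0,0],[0,0,0]]]' 1
python3 - <<'E'
from h import *
c=capture("scene"); u,v=proj(c,read_state()["position"]).astype(int); u-=30;v-=40
cv2.imwrite("pics/u2.png",cv2.convertScaleAbs(cv2.resize(c["pixels"][v:v+60,u:u+60,::-1],(600,600),interpolation=cv2.INTER_CUBIC),alpha=1.4))
go(.6323,-.0025,.11,7.2)
E
```

```text
time_s: 21.7
position: [0.4473, 0.066, 0.0094]
tcp_rot: [[0.992, 0.124, 0.001], [0.124, -0.992, -0.0], [0.001, 0.0, -1.0]]
force: [1.0, 0.0, -0.3]
opening: 1.005
time_s: 22.7
position: [0.4471, 0.066, 0.0088]
tcp_rot: [[0.992, 0.124, 0.0], [0.124, -0.992, -0.0], [0.0, 0.0, -1.0]]
force: [0.3, 0.2, 0.2]
opening: 0.405
shift cm [ 17.54   9.09 -10.11] yaw now 7.11 wz -0.002 pos [0.447  0.066  0.0088] F [-0.3 -0.  -0.6] op 0.404 t 22.75
```

View pics/u2.png

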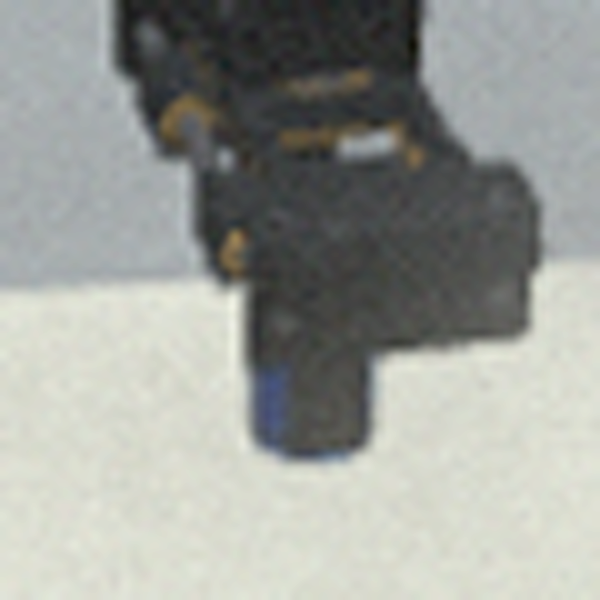

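Blue is gripped (about 35 mm). Lift and carry it to the second seat.

```bash
python3 -m crank '[[[0,0,-0.5],[0,0,0]],[[0,0,-1],[0,0,0]],[[0,0,-2],[0,0,0]],[[0,0,-2.5],[0,0,0]],[[0,0,-2],[0,0,0]],[[0,0,-1],[0,0,0]],[[0,0,-0.5],[0,0,0]],[[0,0,0],[0,0,0]]]'
python3 -m crank '[[[1,0.5,0],[0,0,0]],[[2,1,0],[0,0,0]],[[2.3,1.2,0],[0,0,0]],[[2.3,1.2,0],[0,0,0]],[[2.3,1.2,0],[0,0,0]],[[2.3,1.2,0],[0,0,0]],[[2.3,1.2,0],[0,0,0]],[[1.7,0.9,0],[0,0,0]],[[1,0.5,0],[0,0,0]],[[0.3,0.2,0],[0,0,0]],[[0,0,0],[0,0,0]],[[0,0,0],[0,0,0]]]'
python3 -m crank '[[[0,0,1.5],[0,0,0]],[[0,0,2],[0,0,0]],[[0,0,1.5],[0,0,0]],[[0,0,1],[0,0,0]],[[0,0,0.7],[0,0,0]],[[0,0,0.5],[0,0,0]],[[0,0,0.5],[0,0,0]],[[0,0,0],[0,0,0]],[[0,0,0],[0,0,0]],[[0,0,0],[0,0,0]]]'
python3 - <<'E'
from h import *
c=capture("scene"); u,v=proj(c,read_state()["position"]).astype(int); u-=40;v-=35
cv2.imwrite("pics/u3.png",cv2.convertScaleAbs(cv2.resize(c["pixels"][v:v+60,u:u+80,::-1],(800,600),interpolation=cv2.INTER_CUBIC),alpha=1.6))
go(.6323,-.0025,.018,7.2)
E
```

```text
time_s: 23.55
position: [0.447, 0.066, 0.1043]
tcp_rot: [[0.992, 0.124, 0.001], [0.124, -0.992, -0.0], [0.001, 0.0, -1.0]]
force: [-0.1, -0.2, -0.2]
opening: 0.408
time_s: 24.75
position: [0.6305, -0.0022, 0.1033]
tcp_rot: [[0.992, 0.124, -0.002], [0.124, -0.992, 0.001], [-0.002, -0.001, -1.0]]
force: [0.5, 0.6, -0.6]
opening: 0.405
time_s: 25.75
position: [0.6323, -0.0027, 0.0274]
tcp_rot: [[0.992, 0.124, 0.001], [0.124, -0.992, -0.0], [0.001, 0.0, -1.0]]
force: [0.2, -0.6, -1.1]
opening: 0.404
shift cm [ 0.01 -0.02  0.94] yaw now 7.11 wz -0.002 pos [ 0.6322 -0.0027  0.0274] F [ 0.  1. -0.] op 0.404 t 25.8
```

View pics/u3.png

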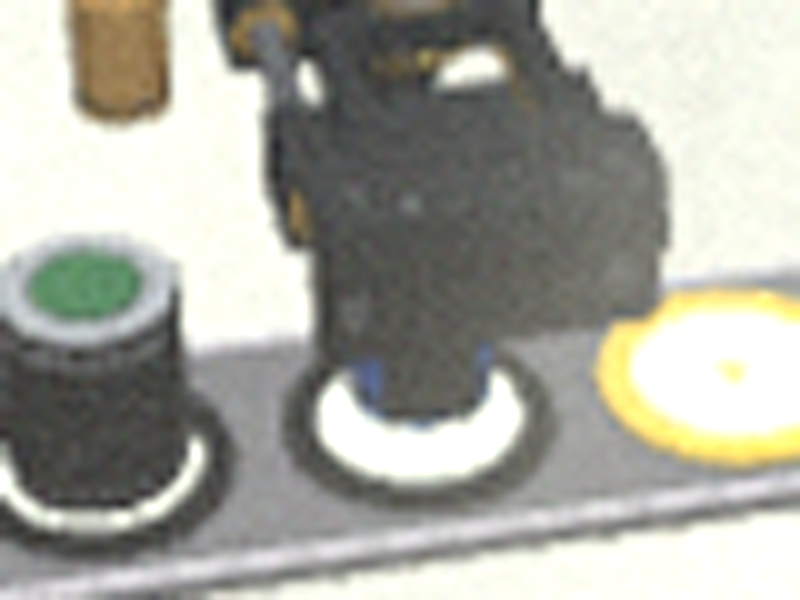

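Blue (352–492) is centred on the ring (283–555). Lower it.

```bash
python3 -m crank '[[[0,0,0.25],[0,0,0]],[[0,0,0.25],[0,0,0]],[[0,0,0.2],[0,0,0]],[[0,0,0.1],[0,0,0]],[[0,0,0.06],[0,0,0]],[[0,0,0],[0,0,0]],[[0,0,0],[0,0,0]]]'
python3 - <<'E'
from h import *
c=capture("scene"); u,v=proj(c,read_state()["position"]).astype(int); u-=40;v-=35
cv2.imwrite("pics/u4.png",cv2.convertScaleAbs(cv2.resize(c["pixels"][v:v+60,u:u+80,::-1],(800,600),interpolation=cv2.INTER_CUBIC),alpha=1.6))
go(.6323,-.0025,.0178,7.2)
E
```

```text
time_s: 26.5
position: [0.6319, -0.0026, 0.0183]
tcp_rot: [[0.992, 0.124, 0.0], [0.124, -0.992, -0.0], [0.0, 0.0, -1.0]]
force: [-0.2, -0.6, -0.8]
opening: 0.411
shift cm [ 0.04 -0.01  0.05] yaw now 7.1 wz -0.002 pos [ 0.6319 -0.0027  0.0183] F [-0.2 -0.5 -0.8] op 0.402 t 26.55
```

View pics/u4.png

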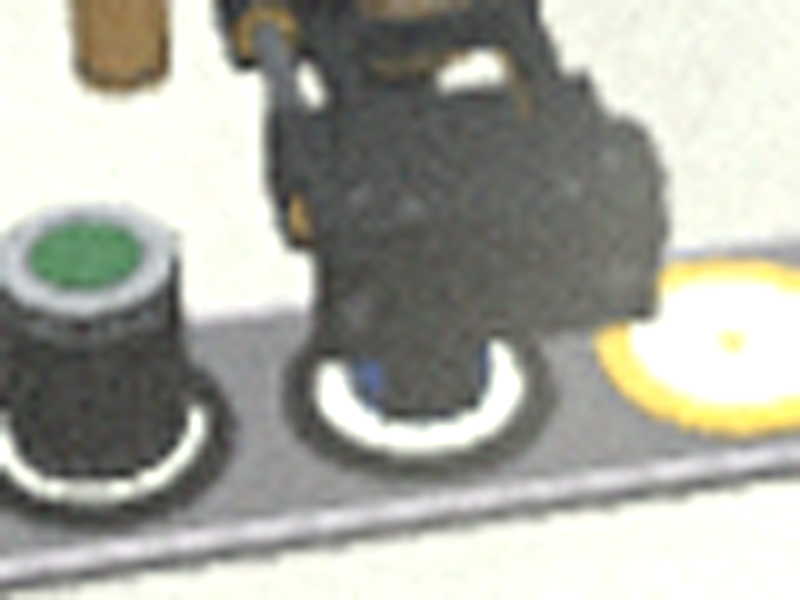

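Centred sideways, with an even white margin. Touch down.

```bash
python3 -m crank '[[[0,0,0.04],[0,0,0]],[[0,0,0.03],[0,0,0]],[[0,0,0],[0,0,0]],[[0,0,0],[0,0,0]]]'; python3 -m crank '[[[0,0,0.03],[0,0,0]],[[0,0,0],[0,0,0]],[[0,0,0],[0,0,0]]]'
```

```text
time_s: 26.95
position: [0.6319, -0.0026, 0.0179]
tcp_rot: [[0.992, 0.124, 0.0], [0.124, -0.992, -0.0], [0.0, 0.0, -1.0]]
force: [-1.2, 0.3, 2.2]
opening: 0.406
time_s: 27.25
position: [0.632, -0.0026, 0.0179]
tcp_rot: [[0.992, 0.124, 0.0], [0.124, -0.992, -0.0], [0.0, 0.0, -1.0]]
force: [-1.1, 0.2, 4.6]
opening: 0.403
```

```bash
python3 -m crank '[[[0,0,0],[0,0,0]],[[0,0,0],[0,0,0]],[[0,0,0],[0,0,0]],[[0,0,0],[0,0,0]],[[0,0,0],[0,0,0]],[[0,0,-0.5],[0,0,0]],[[0,0,-2],[0,0,0]],[[0,0,-3],[0,0,0]],[[0,0,-3],[0,0,0]],[[0,0,-2],[0,0,0]],[[0,0,0],[0,0,0]]]' -1
python3 -m crank '[[[-1,0.3,0],[0,0,0]],[[-2.3,0.7,0],[0,0,0]],[[-2.3,0.7,0],[0,0,0]],[[-2.3,0.7,0],[0,0,0]],[[-2.3,0.7,0],[0,0,0]],[[-2.3,0.7,0],[0,0,0]],[[-2,0.6,0],[0,0,0]],[[-1.2,0.4,0],[0,0,0]],[[-0.9,0.3,0],[0,0,0]],[[0,0,0],[0,0,0]],[[0,0,0],[0,0,0]],[[0,0,0],[0,0,0]]]'
python3 - <<'E'
from h import *
c=capture("top")
cv2.imwrite("pics/t7.png",cv2.convertScaleAbs(cv2.resize(c["pixels"][120:240,150:350,::-1],(800,480),interpolation=cv2.INTER_CUBIC),alpha=1.4))
go(.4736,-.0736,.008,7.2)
E
```

```text
time_s: 28.35
position: [0.6344, -0.003, 0.126]
tcp_rot: [[0.992, 0.124, 0.008], [0.124, -0.992, -0.001], [0.007, 0.002, -1.0]]
force: [0.7, -0.4, 0.3]
opening: 0.997
time_s: 29.55
position: [0.4744, -0.0738, 0.1223]
tcp_rot: [[0.992, 0.124, 0.001], [0.124, -0.992, -0.0], [0.001, 0.0, -1.0]]
force: [0.2, 0.6, 0.2]
opening: 1.001
shift cm [-0.08 -0.03 11.43] yaw now 7.14 wz -0.001 pos [ 0.4743 -0.0737  0.1223] F [ 0.1  0.1 -0.5] op 1.003 t 29.6
```

View pics/t7.png

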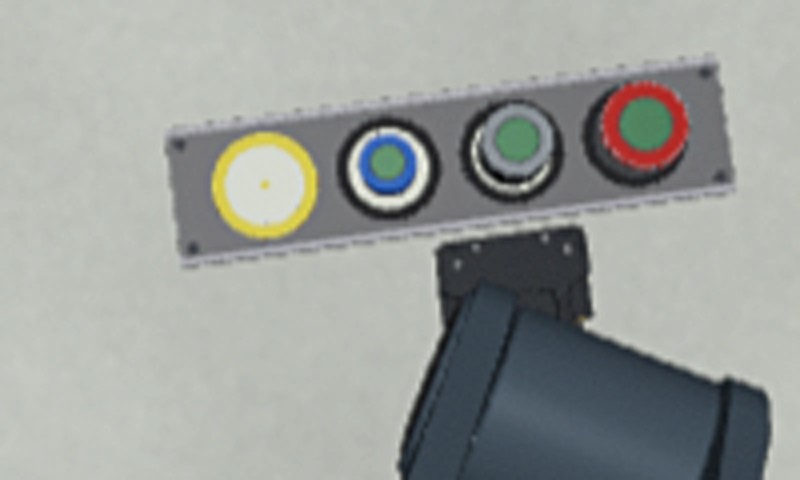

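Blue is centred on seat two. Now brass.

```bash
python3 -m crank '[[[-0.06,0,1.5],[0,0,0]],[[0,0,2.5],[0,0,0]],[[0,0,2.5],[0,0,0]],[[0,0,2],[0,0,0]],[[0,0,1.3],[0,0,0]],[[0,0,0.9],[0,0,0]],[[0,0,0.5],[0,0,0]],[[0,0,0],[0,0,0]],[[0,0,0],[0,0,0]],[[0,0,0],[0,0,0]]]' && python3 -m crank '[[[0,0,0],[0,0,0]],[[0,0,0],[0,0,0]],[[0,0,0],[0,0,0]],[[0,0,0],[0,0,0]],[[0,0,0],[0,0,0]],[[0,0,0],[0,0,0]],[[0,0,0],[0,0,0]],[[0,0,0],[0,0,0]],[[0,0,0],[0,0,0]],[[0,0,0],[0,0,0]],[[0,0,0],[0,0,0]]]' 1
python3 - <<'E'
from h import *
c=capture("scene"); u,v=proj(c,read_state()["position"]).astype(int); u-=30;v-=40
cv2.imwrite("pics/r2.png",cv2.convertScaleAbs(cv2.resize(c["pixels"][v:v+60,u:u+60,::-1],(600,600),interpolation=cv2.INTER_CUBIC),alpha=1.4))
go(.6223,.0767,.11,7.2)
E
```

```text
time_s: 30.6
position: [0.4733, -0.074, 0.0109]
tcp_rot: [[0.992, 0.124, 0.001], [0.124, -0.992, -0.001], [0.001, 0.001, -1.0]]
force: [0.0, -0.2, 0.3]
opening: 1.0
time_s: 31.7
position: [0.4728, -0.0738, 0.0102]
tcp_rot: [[0.992, 0.124, -0.0], [0.124, -0.992, 0.0], [-0.0, -0.0, -1.0]]
force: [0.8, -0.3, -0.5]
opening: 0.31
shift cm [ 16.7  -13.09  -9.98] yaw now 7.1 wz -0.002 pos [ 0.4728 -0.0738  0.0102] F [ 0.5  0.1 -0.8] op 0.315 t 31.75
```

View pics/r2.png

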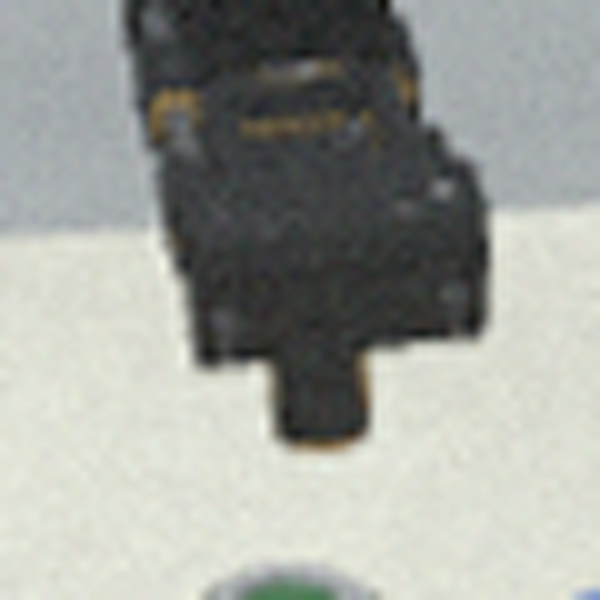

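Brass is gripped (about 27 mm). Lift, carry it to the yellow seat and descend partway.

```bash
python3 -m crank '[[[0,0,-0.5],[0,0,0]],[[0,0,-1],[0,0,0]],[[0,0,-2],[0,0,0]],[[0,0,-2.5],[0,0,0]],[[0,0,-2],[0,0,0]],[[0,0,-1.5],[0,0,0]],[[0,0,-0.5],[0,0,0]],[[0,0,0],[0,0,0]]]'
python3 -m crank '[[[0.9,-0.7,0],[0,0,0]],[[1.8,-1.4,0],[0,0,0]],[[2.2,-1.7,0],[0,0,0]],[[2.2,-1.7,0],[0,0,0]],[[2.2,-1.7,0],[0,0,0]],[[2.2,-1.7,0],[0,0,0]],[[2.2,-1.7,0],[0,0,0]],[[1.7,-1.4,0],[0,0,0]],[[0.9,-0.7,0],[0,0,0]],[[0.4,-0.4,0],[0,0,0]],[[0,0,0],[0,0,0]],[[0,0,0],[0,0,0]]]'
python3 -m crank '[[[0,0,1.5],[0,0,0]],[[0,0,2],[0,0,0]],[[0,0,1.8],[0,0,0]],[[0,0,1],[0,0,0]],[[0,0,0.7],[0,0,0]],[[0,0,0.5],[0,0,0]],[[0,0,0.5],[0,0,0]],[[0,0,0],[0,0,0]],[[0,0,0],[0,0,0]],[[0,0,0],[0,0,0]]]'
python3 - <<'E'
from h import *
c=capture("scene"); u,v=proj(c,read_state()["position"]).astype(int); u-=40;v-=35
cv2.imwrite("pics/r3.png",cv2.convertScaleAbs(cv2.resize(c["pixels"][v:v+60,u:u+80,::-1],(800,600),interpolation=cv2.INTER_CUBIC),alpha=1.3))
go(.6223,.0767,.0195,7.2)
E
```

```text
time_s: 32.55
position: [0.4732, -0.074, 0.1113]
tcp_rot: [[0.992, 0.124, 0.002], [0.124, -0.992, -0.001], [0.002, 0.001, -1.0]]
force: [0.5, -0.7, -0.7]
opening: 0.315
time_s: 33.75
position: [0.6213, 0.0764, 0.1098]
tcp_rot: [[0.992, 0.123, -0.002], [0.123, -0.992, -0.0], [-0.002, -0.0, -1.0]]
force: [-0.1, 0.2, -0.2]
opening: 0.311
time_s: 34.75
position: [0.6228, 0.0768, 0.0308]
tcp_rot: [[0.992, 0.124, 0.001], [0.124, -0.992, -0.0], [0.001, 0.0, -1.0]]
force: [-0.5, 0.1, 0.1]
opening: 0.312
shift cm [-0.05  0.01  1.13] yaw now 7.11 wz -0.002 pos [0.6227 0.0768 0.0308] F [ 0.5 -0.3 -0.8] op 0.311 t 34.8
```

View pics/r3.png

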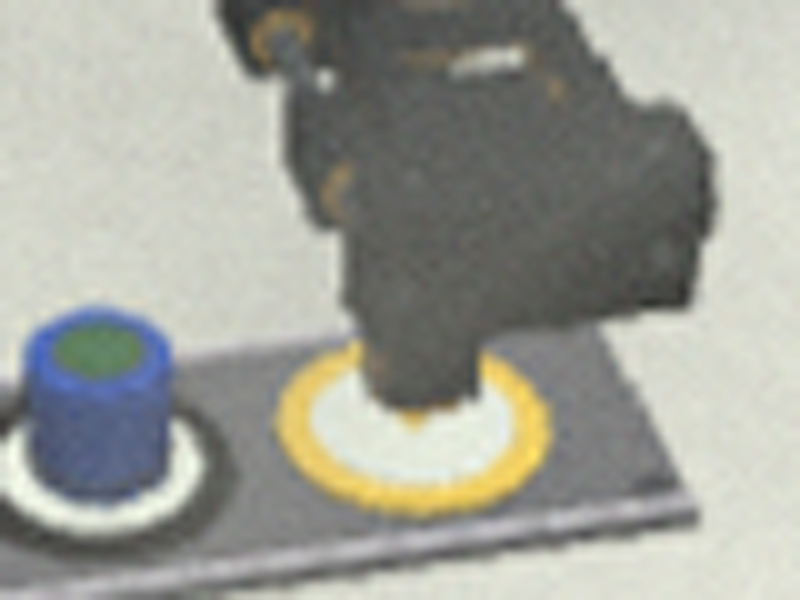

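Brass hangs over the yellow seat (ring 277–550), centred within a couple of mm. Lower it and look.

```bash
python3 -m crank '[[[0,0,0.3],[0,0,0]],[[0,0,0.3],[0,0,0]],[[0,0,0.2],[0,0,0]],[[0,0,0.15],[0,0,0]],[[0,0,0.1],[0,0,0]],[[0,0,0],[0,0,0]],[[0,0,0],[0,0,0]]]'
python3 - <<'E'
from h import *
c=capture("scene"); u,v=proj(c,read_state()["position"]).astype(int); u-=40;v-=35
cv2.imwrite("pics/r4.png",cv2.convertScaleAbs(cv2.resize(c["pixels"][v:v+60,u:u+80,::-1],(800,600),interpolation=cv2.INTER_CUBIC),alpha=1.5))
go(.6223,.0767,.0192,7.2)
E
```

```text
time_s: 35.5
position: [0.6223, 0.0768, 0.0197]
tcp_rot: [[0.992, 0.124, -0.0], [0.124, -0.992, 0.0], [-0.0, -0.0, -1.0]]
force: [-0.1, -0.4, -1.3]
opening: 0.315
shift cm [-0.01  0.01  0.06] yaw now 7.1 wz -0.002 pos [0.6224 0.0768 0.0198] F [-0.1 -0.4 -1.5] op 0.312 t 35.55
```

View pics/r4.png

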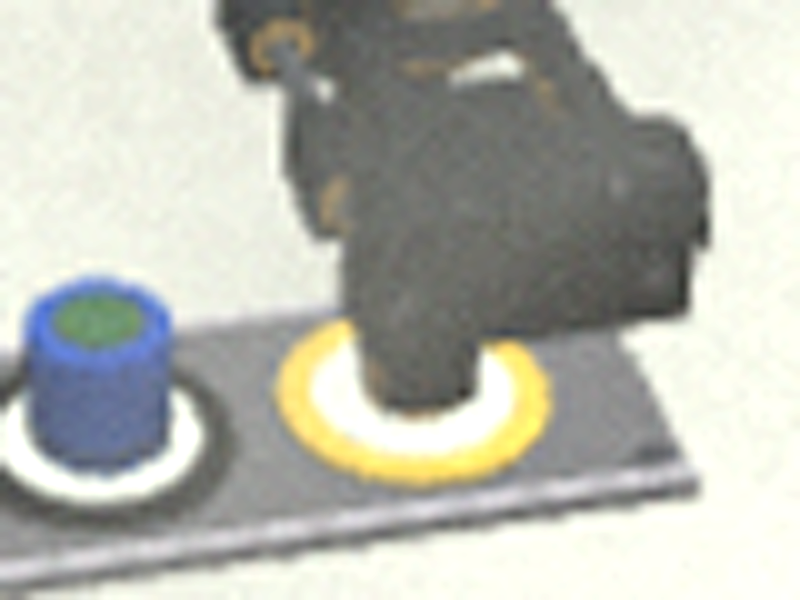

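Centred. Touch down.

```bash
python3 -m crank '[[[0,0,0.04],[0,0,0]],[[0,0,0.03],[0,0,0]],[[0,0,0],[0,0,0]],[[0,0,0],[0,0,0]]]'; python3 -m crank '[[[0,0,0.03],[0,0,0]],[[0,0,0],[0,0,0]],[[0,0,0],[0,0,0]]]'
```

```text
time_s: 35.95
position: [0.6224, 0.0768, 0.0193]
tcp_rot: [[0.992, 0.124, 0.0], [0.124, -0.992, -0.0], [0.0, 0.0, -1.0]]
force: [-0.8, 0.0, 1.6]
opening: 0.315
time_s: 36.25
position: [0.6225, 0.0768, 0.0192]
tcp_rot: [[0.992, 0.124, 0.0], [0.124, -0.992, -0.0], [0.0, 0.0, -1.0]]
force: [-1.4, -0.4, 5.5]
opening: 0.309
```

Contact. Release, rise and back off so the view is clear.

```bash
python3 -m crank '[[[0,0,0],[0,0,0]],[[0,0,0],[0,0,0]],[[0,0,0],[0,0,0]],[[0,0,0],[0,0,0]],[[0,0,0],[0,0,0]],[[0,0,-0.5],[0,0,0]],[[0,0,-2],[0,0,0]],[[0,0,-3],[0,0,0]],[[0,0,-3],[0,0,0]],[[0,0,-3],[0,0,0]],[[0,0,-1],[0,0,0]],[[0,0,0],[0,0,0]]]' -1
python3 -m crank '[[[-1,0,0],[0,0,0]],[[-2.5,0,0],[0,0,0]],[[-2.5,0,0],[0,0,0]],[[-2.5,0,0],[0,0,0]],[[-2.5,0,0],[0,0,0]],[[-2.5,0,0],[0,0,0]],[[-2,0,0],[0,0,0]],[[-1,0,0],[0,0,0]],[[0,0,0],[0,0,0]],[[0,0,0],[0,0,0]],[[0,0,0],[0,0,0]]]'
python3 - <<'E'
from h import *
c=capture("top")
cv2.imwrite("pics/f1.png",cv2.convertScaleAbs(cv2.resize(c["pixels"][130:190,185:340,::-1],None,fx=5,fy=5,interpolation=cv2.INTER_CUBIC),alpha=1.3))
s=capture("scene")
cv2.imwrite("pics/f2.png",cv2.convertScaleAbs(cv2.resize(s["pixels"][165:260,100:290,::-1][:,60:],(800,584),interpolation=cv2.INTER_CUBIC),alpha=1.4))
cv2.imwrite("pics/f3.png",cv2.resize(c["pixels"][:,:,::-1],(800,600)))
E
```

```text
time_s: 37.45
position: [0.6235, 0.0768, 0.1456]
tcp_rot: [[0.992, 0.124, 0.004], [0.124, -0.992, -0.0], [0.004, 0.001, -1.0]]
force: [1.1, 0.2, -0.4]
opening: 1.0
time_s: 38.55
position: [0.46, 0.0563, 0.1436]
tcp_rot: [[0.992, 0.124, 0.001], [0.124, -0.992, -0.0], [0.001, 0.0, -1.0]]
force: [0.6, 0.5, 0.4]
opening: 0.999
```

View pics/f1.png

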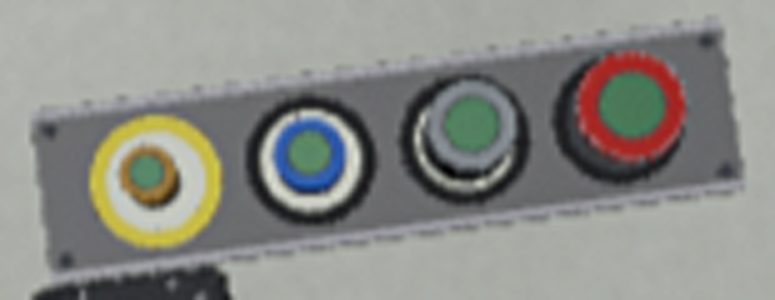

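View pics/f2.png

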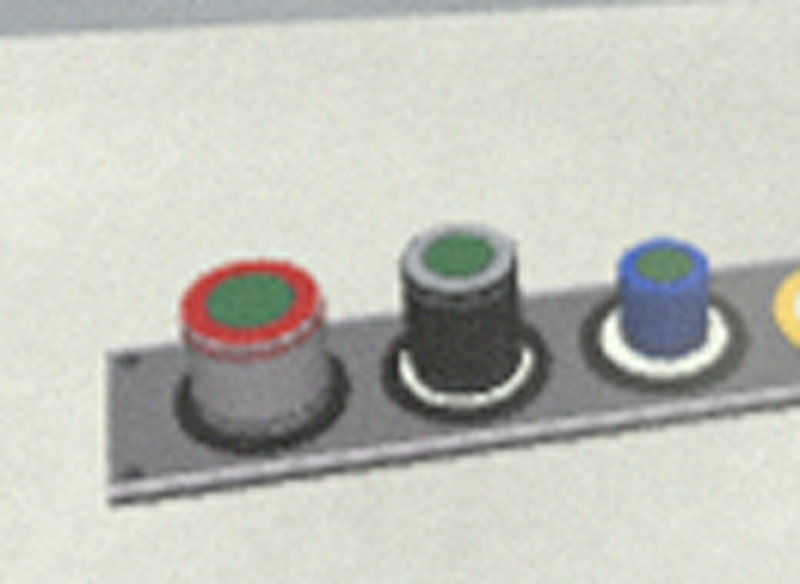

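View pics/f3.png

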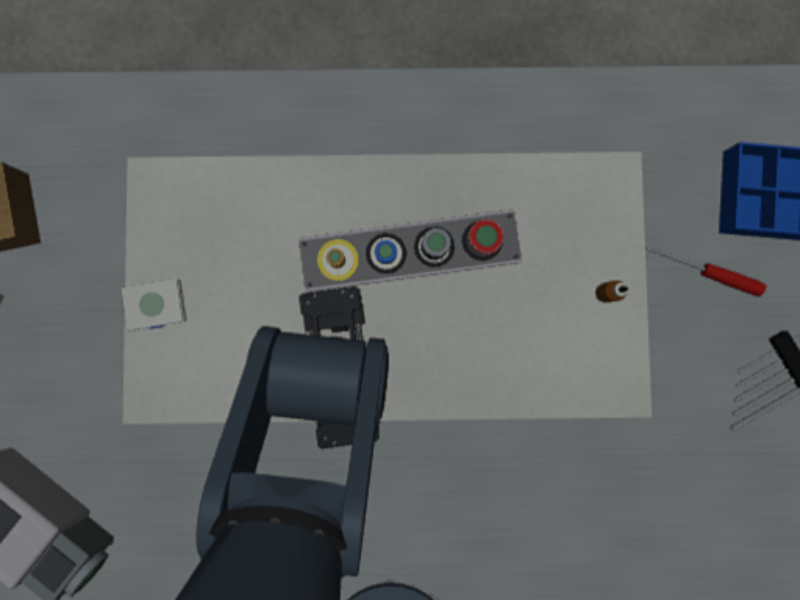

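Tops in the 5× crop: brass (147,172), blue (310,153), black (470,124), silver (631,105). I'll work out the offsets from the seat centres.

Run:
```python
from h import *
c=capture("top")
for n,(u,v),(a,b),h in [("brass",(147,172),(156,181),.049),("blue",(310,153),(311,160),.043),("black",(470,124),(465,139),.061),("silver",(631,105),(620,118),.053)]:
    print(n,((ray(c,185+u/5-.5,130+v/5-.5,h)-ray(c,185+a/5-.5,130+b/5-.5,.009))[:2]*1000).round(1),"mm")
s=capture("scene")
cv2.imwrite("pics/f4.png",cv2.convertScaleAbs(cv2.resize(s["pixels"][180:240,260:340,::-1],(800,600),interpolation=cv2.INTER_CUBIC),alpha=1.3))
```

```text
brass [-0.7  0.8] mm
blue [-1.3  0.2] mm
black [-0.5  1.2] mm
silver [-0.7  1.2] mm
```

View pics/f4.png

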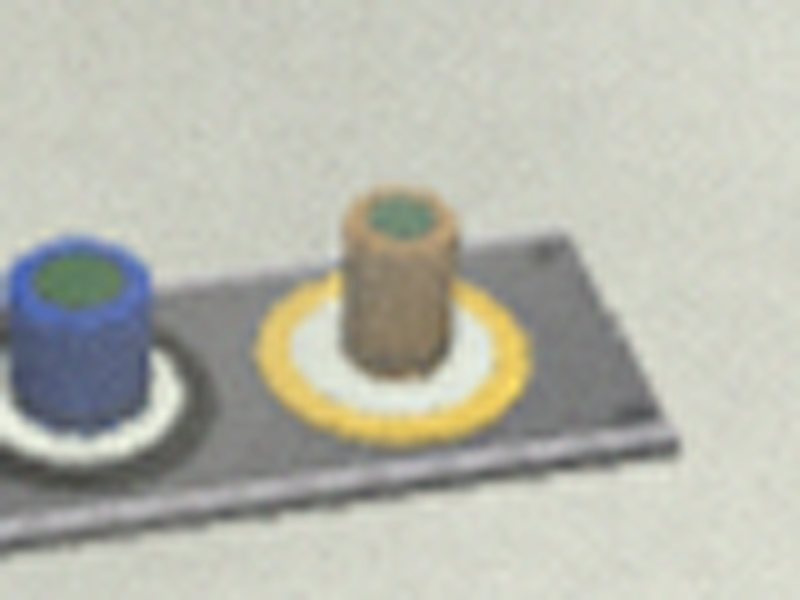

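All four cells are upright and within about 2 mm of their seat centres. The bystanders are at their original pixels. Handing in.

```bash
python3 -c "
from rig import bot
print(bot.hand_in())"
```

```text
the job is handed in; nothing more can be done
None
```

The four cells are on the rail in order of diameter, starting from the yellow seat: brass, blue, black, silver. I lowered each one slowly until the wrist force showed light contact (about 5 N at most), then let go. The job was handed in at about 39 s of the 106 s allowed.

- **Position:** In the last pictures all four stand upright, and the top view puts each 1–1.5 mm from its seat centre. The calibration is only good to about 2 mm.
- **Bystanders:** The dropper bottle and lens case are at the same pixels in the top view as at the start. The gripper is open and clear of everything.
- **Disagreements:** The two cameras differed by a steady 2–4 mm in absolute position. I therefore judged centring from each cell relative to its seat. Black came in about 3 mm off to one side and I corrected that before setting it down. No checks failed.

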